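# Nest the pipe caps in the slanted rack pocket

## Task

Nest the three white pipe caps in size order: first put the medium cap, closed end first, into the large cap that leans in the red slanted pocket and press it fully home, then put the small cap into the medium one and press it fully home too. Leave the large cap seated in its pocket, and do not disturb the other things on the bench.

Things in the scene. Friction and masses are not known exactly. Their poses are not given: they have to be found in the camera images.
- cap_large: largest white pipe cap, a straight round cup: outside diameter 84, height 80, wall 6 (inside diameter 72), floor 8 thick, a black rubber ring (hole 68) inside the mouth, 2 to 10 below the rim. It leans 32 degrees (0.56 rad) towards the rack's -x axis, mouth up, loose in the rack's red pocket. Origin at the centre of its underside; z along its axis out of the mouth.
- cap_medium: medium white pipe cap, round cup standing mouth up: outside diameter 62, height 84, wall 6 (inside 50), floor 8 thick, a black rubber ring (hole 46) inside the mouth, 2 to 10 below the rim. Origin at the centre of its underside, z out of the mouth. The rubber rings grip: caps do not slide home by themselves. Home in the large cap, its origin is 8 above that cap's, its rim 12 proud of that rim.
- cap_small: small white pipe cap, round cup standing mouth up: outside diameter 40, height 88, wall 5 (inside 30), floor 8 thick, no rubber ring. Origin at the centre of its underside, z out of the mouth. Home in the medium cap, its origin is 8 above that cap's, its rim 12 proud of that rim.
- rack: fixed stand of dark steel with a red square pocket (inside 91 x 91) tilted 32 degrees; its wall on the downhill side is 45 high, the others 30. Origin under it on the bench, axes upright; its -x axis is the direction to which the pocket leans (the open mouth faces -x and up).
- rack_seat (a point): centre of the pocket's inner floor, 50 mm above the bench
- coupling: bystander: white pipe coupling, a tube open at both ends, outside diameter 68, height 60, standing among the caps; origin at the centre of its underside
- tee: bystander: white pipe tee lying on the bench, 120 long, 60 high; origin under its middle
- flange: bystander: white floor flange, a disc of diameter 170 and 12 thick with an upright hub of diameter 100, 70 high in all; origin at the centre of its underside
- cement: bystander: steel can of diameter 72, 100 high; origin at the centre of its underside
- wrench: bystander: steel open-end wrench, 200 long, lying flat; origin under its middle
Not all that is in view belongs to the job. What is shaped like the cap_medium but purple is not meant.

How it is judged:
By the outcome, as a careful person would: the job done as asked, in the order asked, and still so for the second after the job is handed in, with the robot touching nothing.
It also fails if it takes over 72 s, if anything falls off the work surface, if the arm or the gripper's body presses on something with over 40 N, if the wrist force passes 120 N, or if a joint passes its speed limit or range.

## Robot

A 6-joint arm with a two-finger parallel gripper is mounted at the origin on the work surface. World frame = base frame: x ahead of the robot, y to its left, z up, the work surface at z = 0. Lengths are in m, angles in rad, forces in N, time in s.
With the tool pointing down it reaches from about 0.375 to 0.9 m from the base axis. Payload 3.1 kg.
Tool frame: the origin (TCP) lies at the very end of the fingers, on their centre line; the grasp point (between the pads) lies 19 mm behind it; z points along the fingers, y is the direction in which the jaws open and shut (so a half turn about z gives the same grasp; the last joint's range is limited). The gripper opens to 85 mm and grips with 20 to 120 N. Pads are 22 mm wide; open, the fingers measure 114 mm over their backs; the gripper's body (76 mm by 85 mm) begins 54 mm behind the grasp point. The pads swing forward as they close: fully open they stand 13 mm farther back than shut.
Start: joints at [1.103, 0.527, 1.433, -0, 1.181, -0.178], TCP at [0.179, 0.599, 0.231] pointing down, gripper open.
Joint ranges: [-3.08, 3.08], [-0.75, 2.2], [0.22, 2.44], [-1.43, 4.57], [0, 2.65], [-2.85, 2.85]. Speed limits (rad/s): [2.79, 2.79, 3.14, 3.14, 3.14, 3.14].

## Interface

Orientations are given as a unit quaternion [x, y, z, w].
In Python, from station import manip gives the robot as it stands. The module is installed in compiled form; this text tells all that it offers.
- The arm moves only by the tool send_rows, never from a script. Its argument "commands" is a list of rows, each an object with "delta_pos": the shift along the world's x, y, z in cm, a list of three; "yaw": the turn about the world's z in rad. A call has 1 to 10 rows; each row shifts and turns the pose as measured when the row begins; what a row does not reach is not made up. A row lasts 1/8 s, in which the tool goes at most 62.5 mm and 10.7 degrees, less where a joint would pass 70% of its speed; a pose out of reach is approached as far as the arm can. A call is refused whole if a number of a shift passes 6.25 or a number of a turn 0.188, either way. A call with a gripper value outside its range is refused whole. "grip" is the closure, from -1 (fully open) to 1 (shut), set as the call begins (left out, the last holds). The fingers move at their own pace and stop on an object; "force" is the grip in N (left out, the last holds). Time passes only in rows, so rows that do not move let the fingers close. It gives the time, the measured TCP pose, the force and the opening at its end, in the units of the state.
- manip.sense(): the state, without advancing time (a new reading comes with each control period).
- manip.snapshot(name): name is "scene" or "top" or "wrist"; returns the picture (400x640x3 uint8, blue, green, red); there is no depth.
- manip.get_calibration(name): a dict with "fx", "fy", "cx", "cy" (pixels), "dist_coeffs" ([k1, k2, p1, p2, k3] as OpenCV has them; the pictures are not rectified), "world_to_cam" (4x4, takes a point from world to camera coordinates); the wrist camera has in their place "mount" (4x4, takes a point from camera to tool coordinates, whose origin is the TCP and whose axes are the flange's). Camera axes: x right, y down, z forward; pixel columns grow to the right and rows downward; lengths in m; the calibration is good to about 2 mm. A picture is of the moment at which its call begins: read the wrist's pose just before it. get_calibration takes no time and is no camera call.
- manip.sign_off(): hands the job in, once; it reports no verdict.
The state is a dict: "t": time; "q": joint angles; "qd": joint speeds; "tau": joint torques, N m; "tcp_pos": TCP position; "tool_rot": TCP orientation; "force": force on the tool from outside, world axes, zero at the start; "ft_torque": the same for the moment, N m; "finger_gap": opening from 0.0 (shut) to 1.0 (fully open).
Only numpy, scipy, OpenCV 4.12 (cv2) and the standard library are available. Lean on these libraries where they do the work, as an engineer would, in place of code of your own. Each camera call takes 0.05 s, during which the arm holds its last target. There are 200 camera calls.

## Working session

There is one attempt and no reset: what is moved stays moved. The work goes in short steps, Python scripts to look and compute and a tool call to move; the robot and the scene stay as the last step left them, time stands still between calls to the robot, and variables do not carry over. Pictures are saved under pics/ and viewed, about 8 in all and at most 12, crops included, and the job is handed in when it is done.

Besides the shell and the picture viewer there is one more tool, called after "Call:" by a JSON object that holds its "api" and its "payload". send_rows: Moves the arm, as the interface text tells. Its arguments: {"type":"object","properties":{"commands":{"type":"array","items":{"type":"object","properties":{"delta_pos":{"type":"array","items":{"type":"number"}},"yaw":{"type":"number"}}}},"grip":{"type":"number"},"force":{"type":"number"}},"required":["commands"]}

```bash
mkdir -p pics
cat > h.py <<'E'
import numpy as np, cv2
from station import manip
from scipy.spatial.transform import Rotation as R
def snap(cam,name):
    s=manip.sense(); im=manip.snapshot(cam); cv2.imwrite(f'pics/{name}.png',im); return im,s
def cal(cam,s=None):
    c=manip.get_calibration(cam); K=np.array([[c['fx'],0,c['cx']],[0,c['fy'],c['cy']],[0,0,1]]); d=np.array(c['dist_coeffs'],float)
    if 'mount' in c:
        T=np.eye(4);T[:3,:3]=R.from_quat(s['tool_rot']).as_matrix();T[:3,3]=s['tcp_pos']
        W=np.linalg.inv(T@np.array(c['mount']))
    else: W=np.array(c['world_to_cam'])
    return K,d,W
def ray(px,z,cam,s=None):
    K,d,W=cal(cam,s); u=cv2.undistortPoints(np.array([[px]],float),K,d)[0,0]
    C=np.linalg.inv(W); o=C[:3,3]; v=C[:3,:3]@np.array([u[0],u[1],1]); return o+v*(z-o[2])/v[2]
def proj(P,cam,s=None):
    K,d,W=cal(cam,s); return cv2.projectPoints(np.atleast_2d(P).astype(float),cv2.Rodrigues(W[:3,:3])[0],W[:3,3],K,d)[0][:,0]
E
python3 - <<'E'
from h import *
for c in('top','scene','wrist'): snap(c,c+'0')
a=[cv2.imread(f'pics/{c}0.png') for c in('top','scene')]
for c in('top','scene'): W=cal(c)[2]; C=np.linalg.inv(W); print(c,C.round(3).tolist(),cal(c)[0].round(0).tolist())
print(manip.get_calibration('wrist')['mount'],manip.sense())
E
```

```text
top [[-0.02, -0.998, 0.067, 0.469], [-1.0, 0.019, -0.013, 0.016], [0.012, -0.067, -0.998, 1.762], [0.0, 0.0, 0.0, 1.0]] [[496.0, 0.0, 323.0], [0.0, 496.0, 204.0], [0.0, 0.0, 1.0]]
scene [[0.597, 0.613, -0.517, 1.388], [0.802, -0.443, 0.401, -0.637], [0.017, -0.654, -0.756, 1.218], [0.0, 0.0, 0.0, 1.0]] [[484.0, 0.0, 309.0], [0.0, 484.0, 186.0], [0.0, 0.0, 1.0]]
[[ 9.04785411e-04 -9.49872344e-01 -3.12636708e-01  8.11758287e-02]
 [ 9.99999520e-01  7.42070381e-04  6.39441368e-04 -6.30434618e-04]
 [-3.75389230e-04 -3.12637137e-01  9.49872560e-01 -1.42105329e-01]
 [ 0.00000000e+00  0.00000000e+00  0.00000000e+00  1.00000000e+00]] {'t': 0.15, 'q': array([ 1.10250639e+00,  5.28275341e-01,  1.43360287e+00,  1.19958090e-06,
        1.18138275e+00, -1.78486827e-01]), 'qd': array([ 0.00122664, -0.0018188 , -0.00286193, -0.00043995, -0.00012142,
        0.00109031]), 'tau': array([ 1.17965355e-03, -4.42745948e+01, -1.78276402e+01, -2.32643815e-04,
        5.61985391e-03, -1.41056199e-05]), 'tcp_pos': array([0.17831795, 0.59845852, 0.23054608]), 'tool_rot': array([ 1.44395190e-01,  9.89519749e-01, -7.90738136e-04, -2.65604176e-04]), 'force': array([0.67691445, 0.39715173, 0.18401642]), 'ft_torque': array([0.00154643, 0.03436086, 0.05000453]), 'finger_gap': 0.9955308540050585}
```

View pics/top0.png

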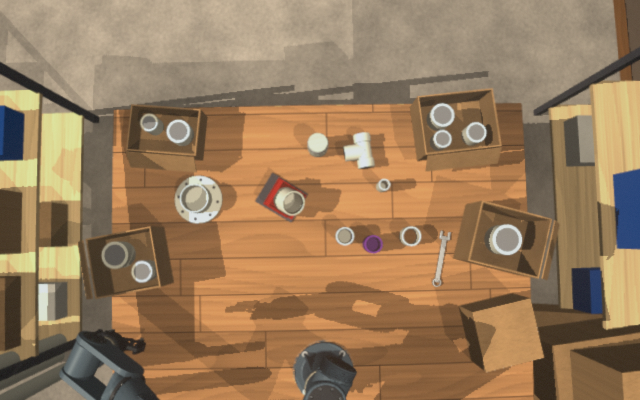

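View pics/scene0.png

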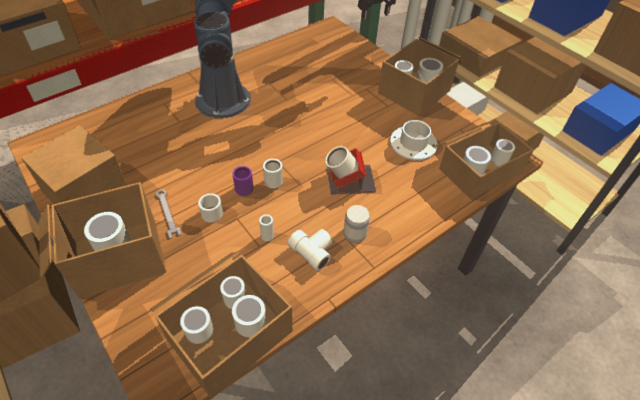

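Run:
```python
from h import *
t=cv2.imread('pics/top0.png')[165:265,250:430]; s=cv2.imread('pics/scene0.png')[135:255,190:390]
a=cv2.resize(t,(720,400),interpolation=cv2.INTER_CUBIC)[:, :]
b=cv2.resize(s,(800,480),interpolation=cv2.INTER_CUBIC)
cv2.imwrite('pics/c1.png',a); cv2.imwrite('pics/c2.png',b)
for n,p,z in(('med',(345,235),.084),('small',(384,184.5),.088),('pur',(373,243),.084),('coup',(411,236),.06),('mouth',(293,202),.118)): print(n,ray(p,z,'top').round(4))
```

```text
med [ 0.4749 -0.079   0.084 ]
small [ 0.6435 -0.2155  0.088 ]
pur [ 0.4459 -0.1732  0.084 ]
coup [ 0.4668 -0.3077  0.06  ]
mouth [0.5876 0.0932 0.118 ]
```

View pics/c1.png

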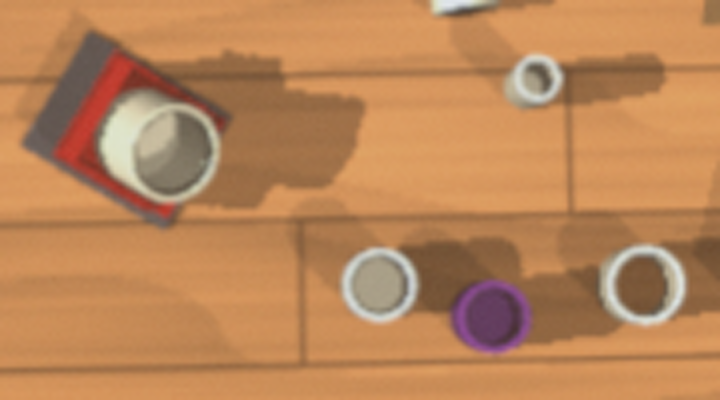

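View pics/c2.png

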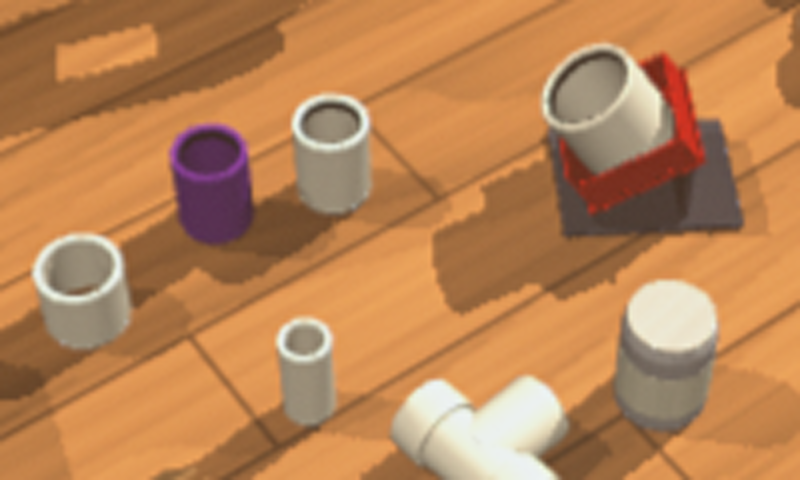

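```bash
cat > fit.py <<'E'
from h import *
E
python3 - <<'E'
from h import *
f=lambda x,y:((x+.5)/4-.5+250,(y+.5)/4-.5+165)
g=lambda x,y:((x+.5)/4-.5+190,(y+.5)/4-.5+135)
for n,p,z in(('med',(380,285),.084),('small',(536,80),.088),('mouth',(176,152),.118),('b1',(92,32),.006),('b2',(25,145),.006),('b3',(165,225),.006)): print(n,ray(f(*p),z,'top').round(4))
for n,p,z in(('med',(331,122),.084),('small',(305,339),.088),('mouth',(588,87),.118),('b2',(722,118),.006),('b1',(742,232),.006),('b3',(562,237),.006)): print(n,ray(g(*p),z,'scene').round(4))
E
```

```text
med [ 0.4719 -0.0777  0.084 ]
small [ 0.6431 -0.2142  0.088 ]
mouth [0.5854 0.0911 0.118 ]
b1 [0.7019 0.1694 0.006 ]
b2 [0.6022 0.2301 0.006 ]
b3 [0.5288 0.107  0.006 ]
med [ 0.4739 -0.077   0.084 ]
small [ 0.646  -0.2149  0.088 ]
mouth [0.5886 0.0929 0.118 ]
b2 [0.6041 0.2379 0.006 ]
b1 [0.7106 0.1657 0.006 ]
b3 [0.6282 0.0425 0.006 ]
```

Call:
{"api": "send_rows", "payload": {"commands": [{"delta_pos": [2.4, -5.5, 0], "yaw": -0.15}, {"delta_pos": [2.4, -5.5, 0], "yaw": -0.15}, {"delta_pos": [2.4, -5.5, 0], "yaw": -0.15}, {"delta_pos": [2.4, -5.5, 0], "yaw": -0.15}, {"delta_pos": [2.4, -5.5, 0], "yaw": -0.15}, {"delta_pos": [2.4, -5.5, 0], "yaw": -0.15}, {"delta_pos": [2.4, -5.5, 0], "yaw": -0.15}, {"delta_pos": [2.4, -5.5, 0], "yaw": -0.15}, {"delta_pos": [2.4, -5.5, 0], "yaw": -0.15}, {"delta_pos": [2.4, -5.5, 0], "yaw": -0.15}], "grip": -1}}

```text
t: 1.4
tcp_pos: [0.4224, 0.0355, 0.2298]
tool_rot: [0.793, 0.61, 0.002, 0.002]
force: [1.1, 0.5, -0.2]
finger_gap: 1.002
```

Call:
{"api": "send_rows", "payload": {"commands": [{"delta_pos": [1.3, -2.8, 0], "yaw": -0.1}, {"delta_pos": [1.3, -2.8, 0], "yaw": -0.1}, {"delta_pos": [1.3, -2.8, 0], "yaw": -0.07}, {"delta_pos": [1.2, -2.8, 0], "yaw": 0}, {"delta_pos": [0, 0, 0], "yaw": 0}]}}

```text
t: 2.02
tcp_pos: [0.4765, -0.0853, 0.2294]
tool_rot: [0.872, 0.489, 0.002, 0.003]
force: [-0.3, 0.7, -0.2]
finger_gap: 0.999
```

```bash
cat > rim.py <<'E'
from h import *
# white rim disc: bright, unsaturated region's hull ellipse near expected pixel
def rim(im,px,r):
    hsv=cv2.cvtColor(im,cv2.COLOR_BGR2HSV); return hsv
E
python3 - <<'E'
from h import *
im,s=snap('wrist','w1'); print(s['tcp_pos'],s['tool_rot'])
n=s['tool_rot']; print('psi',2*np.arctan2(n[1],n[0])-np.pi/2)
t=np.linspace(0,2*np.pi,60)
for r in(.031,.025):
  for p in proj(np.c_[.473+r*np.cos(t),-.0775+r*np.sin(t),.084+0*t],'wrist',s): cv2.circle(im,tuple(int(v) for v in p.round()),1,(0,0,255),-1)
cv2.imwrite('pics/w1o.png',im)
E
```

```text
[ 0.47646234 -0.08526129  0.22943001] [0.8721701  0.48919123 0.00163142 0.00293197]
psi -0.5484655946753558
```

View pics/w1o.png

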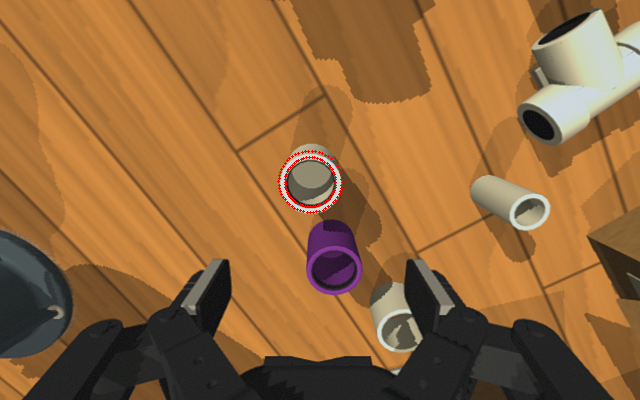

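Call:
{"api": "send_rows", "payload": {"commands": [{"delta_pos": [-0.35, 0.8, -3.5], "yaw": 0}, {"delta_pos": [0, 0, -3.5], "yaw": 0}, {"delta_pos": [0, 0, -3.5], "yaw": 0}, {"delta_pos": [0, 0, -3], "yaw": 0}, {"delta_pos": [0, 0, -2], "yaw": 0}, {"delta_pos": [0, 0, -1], "yaw": 0}, {"delta_pos": [0, 0, 0], "yaw": 0}]}}

```text
t: 2.95
tcp_pos: [0.4671, -0.0674, 0.0612]
tool_rot: [0.87, 0.492, 0.001, -0.0]
force: [0.9, 0.8, 0.0]
finger_gap: 0.998
```

Call:
{"api": "send_rows", "payload": {"commands": [{"delta_pos": [0.6, -1.0, 0], "yaw": 0}, {"delta_pos": [0, 0, -0.9], "yaw": 0}, {"delta_pos": [0, 0, 0], "yaw": 0}]}}

```text
t: 3.32
tcp_pos: [0.475, -0.0785, 0.0536]
tool_rot: [0.87, 0.493, 0.002, 0.002]
force: [-0.2, -0.3, -0.3]
finger_gap: 1.0
```

Call:
{"api": "send_rows", "payload": {"commands": [{"delta_pos": [0, 0, 0], "yaw": 0}, {"delta_pos": [0, 0, 0], "yaw": 0}, {"delta_pos": [0, 0, 0], "yaw": 0}, {"delta_pos": [0, 0, 0], "yaw": 0}, {"delta_pos": [0, 0, 0], "yaw": 0}, {"delta_pos": [0, 0, 0], "yaw": 0}], "grip": 1, "force": 30}}

```text
t: 4.08
tcp_pos: [0.4748, -0.0784, 0.0541]
tool_rot: [0.87, 0.493, 0.002, 0.002]
force: [-0.8, -0.8, 0.3]
finger_gap: 0.717
```

Call:
{"api": "send_rows", "payload": {"commands": [{"delta_pos": [0, 0, 3], "yaw": 0}, {"delta_pos": [0, 0, 5], "yaw": 0}, {"delta_pos": [0, 0, 5], "yaw": 0}, {"delta_pos": [0, 0, 4.5], "yaw": 0}, {"delta_pos": [2.2, 3.4, 0], "yaw": 0}, {"delta_pos": [2.4, 3.8, 0], "yaw": 0}, {"delta_pos": [2.4, 3.8, 0], "yaw": 0}, {"delta_pos": [2.4, 3.8, 0], "yaw": 0}, {"delta_pos": [2.4, 3.8, 0], "yaw": 0}, {"delta_pos": [2.4, 3.8, 0], "yaw": 0}]}}

```text
t: 5.32
tcp_pos: [0.6156, 0.1504, 0.2326]
tool_rot: [0.872, 0.489, -0.0, 0.0]
force: [0.2, -0.8, -1.3]
finger_gap: 0.714
```

Call:
{"api": "send_rows", "payload": {"commands": [{"delta_pos": [2.0, 2.6, 0], "yaw": 0}, {"delta_pos": [0.6, 0.8, 0], "yaw": 0}, {"delta_pos": [0, 0, 0], "yaw": 0}]}}

```text
t: 5.7
tcp_pos: [0.6412, 0.188, 0.23]
tool_rot: [0.871, 0.491, -0.002, -0.001]
force: [-0.8, -0.4, -2.2]
finger_gap: 0.715
```

Run:
```python
from h import *
im,s=snap('wrist','w2'); im2,_=snap('scene','s2'); im3,_=snap('top','t2')
print(s['tcp_pos'])
t=np.linspace(0,2*np.pi,60)
L=np.radians(-121.5);u=np.array([np.cos(L),np.sin(L),0]);th=.5585
a=np.sin(th)*u+np.cos(th)*np.array([0,0,1]);e=-np.cos(th)*u+np.sin(th)*np.array([0,0,1]);l=np.cross(a,e)
M=np.array([.587,.092,.118])
for r in(.042,.036):
  C=M+r*np.cos(t)[:,None]*e+r*np.sin(t)[:,None]*l
  for c,i in(('wrist',im),('scene',im2),('top',im3)):
    for p in proj(C,c,s): cv2.circle(i,tuple(int(v) for v in p.round()),0,(0,0,255),-1)
o=np.zeros((600,800,3),np.uint8)
o[:300,:480]=cv2.resize(im,(480,300)); o[300:,:400]=cv2.resize(im2[100:220,270:430],(400,300));o[300:,400:]=cv2.resize(im3[150:240,240:360],(400,300))
cv2.imwrite('pics/m2.png',o)
```

```text
[0.64124747 0.1880285  0.22995914]
```

View pics/m2.png

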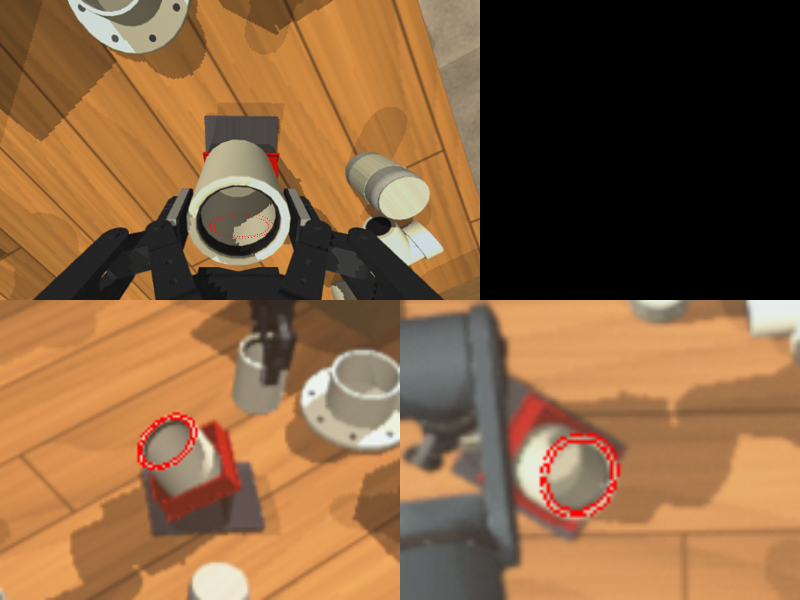

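Call:
{"api": "send_rows", "payload": {"commands": [{"delta_pos": [0.35, -0.2, -2], "yaw": 0}, {"delta_pos": [0, 0, -3], "yaw": 0}, {"delta_pos": [0, 0, -2.5], "yaw": 0}, {"delta_pos": [0, 0, -1], "yaw": 0}, {"delta_pos": [0, 0, 0], "yaw": 0}]}}

```text
t: 6.48
tcp_pos: [0.6445, 0.181, 0.1414]
tool_rot: [0.873, 0.488, -0.001, -0.001]
force: [1.5, 3.4, -1.4]
finger_gap: 0.715
```

Call:
{"api": "send_rows", "payload": {"commands": [{"delta_pos": [-0.5, -0.85, 0], "yaw": 0}, {"delta_pos": [-0.5, -0.85, 0], "yaw": 0}, {"delta_pos": [0, 0, 0], "yaw": 0}]}}

```text
t: 6.85
tcp_pos: [0.6385, 0.1685, 0.147]
tool_rot: [0.873, 0.487, 0.007, -0.002]
force: [0.3, -0.1, -1.4]
finger_gap: 0.709
```

Call:
{"api": "send_rows", "payload": {"commands": [{"delta_pos": [-0.5, -0.85, -0.3], "yaw": 0}, {"delta_pos": [-0.5, -0.85, -0.3], "yaw": 0}, {"delta_pos": [0, 0, 0], "yaw": 0}]}}

```text
t: 7.22
tcp_pos: [0.6335, 0.1538, 0.1467]
tool_rot: [0.873, 0.487, 0.015, -0.001]
force: [-0.5, 0.1, -2.3]
finger_gap: 0.702
```

```bash
cat > mont.py <<'E'
from h import *
import sys
def mont(n,sc=(100,220,270,430)):
    im,s=snap('wrist','w'+n); im2,_=snap('scene','s'+n)
    o=np.zeros((600,800,3),np.uint8)
    o[:300,:480]=cv2.resize(im,(480,300)); a,b,c,d=sc; o[300:,:400]=cv2.resize(im2[a:b,c:d],(400,300),interpolation=cv2.INTER_CUBIC)
    im3,_=snap('top','t'+n); o[300:,400:]=cv2.resize(im3[150:240,240:360],(400,300),interpolation=cv2.INTER_CUBIC)
    cv2.imwrite(f'pics/m{n}.png',o); print(s['tcp_pos'],s['force'],s['tool_rot'],s['t'])
mont(sys.argv[1])
E
python3 mont.py 3
```

```text
[0.63347475 0.15380789 0.14672925] [-0.48601315  0.13737221 -2.31196969] [ 0.87342229  0.48673722  0.01481221 -0.00098879] 7.225
```

View pics/m3.png

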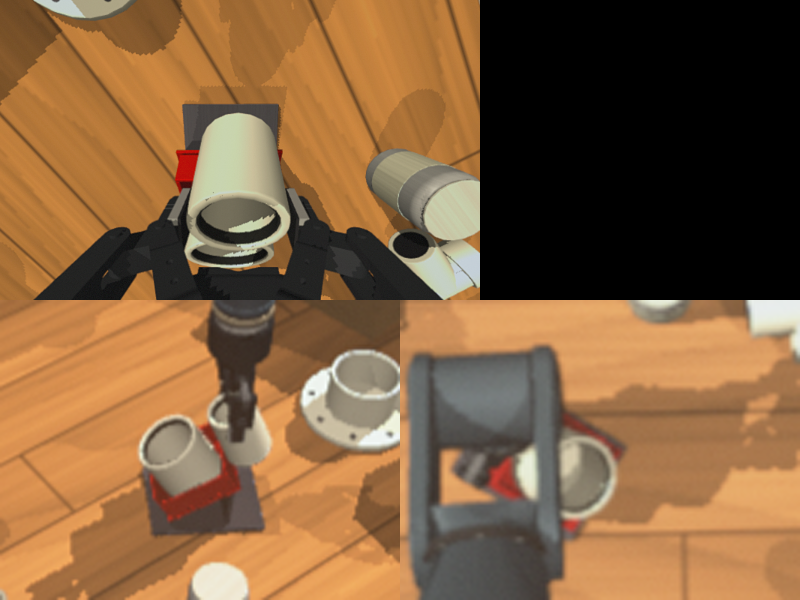

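```bash
cat > tilt.py <<'E'
from h import *
def rimpts(G,th,off,r,L=np.radians(-121.5)):
    u=np.array([np.cos(L),np.sin(L),0]);z=np.array([0,0,1]);t=np.linspace(0,2*np.pi,72)
    a=np.sin(th)*u+np.cos(th)*z;e=-np.cos(th)*u+np.sin(th)*z;l=np.cross(a,e)
    return G+off*a+r*(np.cos(t)[:,None]*e+np.sin(t)[:,None]*l)
def grasp(s,back): 
    return s['tcp_pos']-R.from_quat(s['tool_rot']).as_matrix()[:,2]*back
E
python3 - <<'E'
from tilt import *
s=manip.sense(); print(s['tool_rot'])
im=cv2.imread('pics/w3.png'); 
for th in(0,15,20,25,30,35):
  p=proj(rimpts(grasp(s,.025),np.radians(th),.009,.031),'wrist',s); print(th,p.min(0).round(),p.max(0).round())
E
```

```text
[ 0.87335828  0.48686315  0.01444468 -0.00096675]
0 [245. 232.] [392. 360.]
15 [245. 248.] [392. 348.]
20 [245. 255.] [392. 344.]
25 [246. 262.] [392. 339.]
30 [246. 270.] [392. 334.]
35 [246. 278.] [392. 329.]
```

Call:
{"api": "send_rows", "payload": {"commands": [{"delta_pos": [-0.5, -0.8, -0.2], "yaw": 0}, {"delta_pos": [-0.25, -0.4, -0.2], "yaw": 0}, {"delta_pos": [0, 0, 0], "yaw": 0}]}}

```text
t: 7.75
tcp_pos: [0.6287, 0.1446, 0.1446]
tool_rot: [0.874, 0.486, 0.019, -0.002]
force: [1.2, 2.3, -0.6]
finger_gap: 0.705
```

```bash
cat >> tilt.py <<'E'
def fit(im,s,r,th0=.45,back=.025,off=.009,cam='wrist'):
    """tilt & offsets maximising edge gradient along projected outer rim"""
    g=cv2.GaussianBlur(cv2.cvtColor(im,cv2.COLOR_BGR2GRAY),(0,0),1.2).astype(np.float32)
    G=np.hypot(cv2.Sobel(g,cv2.CV_32F,1,0),cv2.Sobel(g,cv2.CV_32F,0,1))
    best=[]
    for th in np.radians(np.arange(0,46,1)):
      for o in np.arange(off-.012,off+.0121,.002):
       for d in np.arange(-.004,.0041,.002):
        l=np.array([.8526,-.5225,0]); sc=0
        for rr in r:
          p=proj(rimpts(grasp(s,back)+d*l,th,o,rr),cam,s).astype(np.float32)
          v=cv2.remap(G,p[:,0],p[:,1],cv2.INTER_LINEAR)[:,0]; sc+=np.minimum(v,150).mean()
        best.append((sc,np.degrees(th),o,d))
    return sorted(best)[::-1][:4]
E
python3 - <<'E'
from tilt import *
im,s=snap('wrist','w4'); print(s['tcp_pos'],s['tool_rot'],s['force'])
for b in fit(im,s,(.031,.025)): print(np.round(b,4))
E
```

```text
[0.62874685 0.14457774 0.14456271] [ 0.87354172  0.48635847  0.01942248 -0.00175477] [ 1.22529589  2.29239974 -0.61736066]Traceback (most recent call last):
  File "<stdin>", line 3, in <module>
  File "tilt.py", line 18, in fit
    p=proj(rimpts(grasp(s,back)+d*l,th,o,rr),cam,s).astype(np.float32)
      ~~~~^^^^^^^^^^^^^^^^^^^^^^^^^^^^^^^^^^^^^^^^^
  File "h.py", line 17, in proj
    K,d,W=cal(cam,s); return cv2.projectPoints(np.atleast_2d(P).astype(float),cv2.Rodrigues(W[:3,:3])[0],W[:3,3],K,d)[0][:,0]
          ~~~^^^^^^^
  File "h.py", line 7, in cal
    c=manip.get_calibration(cam); K=np.array([[c['fx'],0,c['cx']],[0,c['fy'],c['cy']],[0,0,1]]); d=np.array(c['dist_coeffs'],float)
ValueError: time passes only in moves, steps and waits
```

```bash
sed -i 's/^def cal/_c={}\ndef cal/; s/c=manip.get_calibration(cam);/c=_c.setdefault(cam,None) or manip.get_calibration(cam); _c[cam]=c;/' h.py
python3 - <<'E'
from tilt import *
s=manip.sense()
for n in('w4','w3'):
  im=cv2.imread(f'pics/{n}.png')
  s3=dict(s)
  if n=='w3': s3['tcp_pos']=np.array([0.63347475,0.15380789,0.14672925]); s3['tool_rot']=np.array([ 0.87342229 , 0.48673722 , 0.01481221 ,-0.00098879])
  for b in fit(im,s3,(.031,.025)): print(n,np.round(b,4))
E
```

```text
w4 [2.010785e+02 3.200000e+01 5.000000e-03 0.000000e+00]
w4 [2.004355e+02 3.300000e+01 5.000000e-03 0.000000e+00]
w4 [1.998808e+02 3.600000e+01 5.000000e-03 0.000000e+00]
w4 [1.976845e+02 3.400000e+01 5.000000e-03 0.000000e+00]
w3 [2.020377e+02 2.300000e+01 5.000000e-03 0.000000e+00]
w3 [2.017366e+02 2.400000e+01 5.000000e-03 0.000000e+00]
w3 [1.948384e+02 2.500000e+01 5.000000e-03 0.000000e+00]
w3 [1.887237e+02 2.600000e+01 5.000000e-03 0.000000e+00]
```

Call:
{"api": "send_rows", "payload": {"commands": [{"delta_pos": [0.1, 0.2, 2], "yaw": 0}, {"delta_pos": [0, 0, 3], "yaw": 0}, {"delta_pos": [0, 0, 3], "yaw": 0}, {"delta_pos": [-1.4, -2.0, 0.5], "yaw": 0}, {"delta_pos": [-1.8, -2.5, 0], "yaw": 0}, {"delta_pos": [-1.8, -2.5, 0], "yaw": 0}, {"delta_pos": [-1.3, -2.0, 0], "yaw": 0}, {"delta_pos": [0, 0, 0], "yaw": 0}]}}

```text
t: 8.8
tcp_pos: [0.5543, 0.047, 0.2222]
tool_rot: [0.872, 0.489, 0.001, -0.002]
force: [-0.1, 0.1, -1.0]
finger_gap: 0.703
```

```bash
cat >> tilt.py <<'E'
M0=np.array([.587,.092,.118]);L0=np.radians(-121.5)
def axes(th=.5585,L=L0):
    u=np.array([np.cos(L),np.sin(L),0]);z=np.array([0,0,1.])
    a=np.sin(th)*u+np.cos(th)*z;e=-np.cos(th)*u+np.sin(th)*z;return a,e,np.cross(a,e)
E
python3 - <<'E'
from tilt import *
im,s=snap('wrist','w5'); print(s['tcp_pos'],s['tool_rot'],s['force'])
for b in fit(im,s,(.031,.025))[:2]: print(np.round(b,4))
a,e,l=axes(); G=grasp(s,.025); B=G-.079*a; d=B-M0
print('bottom rel mouth: axial,e,lat mm',np.round([d@a*1e3,d@e*1e3,d@l*1e3],1),'a',a,'e',e,'l',l)
E
```

```text
[0.55430978 0.04695481 0.22222709] [ 0.87232657  0.48891804  0.00147601 -0.00182503] [-0.13301683  0.07358893 -0.95731386]
[2.022457e+02 3.400000e+01 5.000000e-03 0.000000e+00]
[1.996621e+02 3.500000e+01 5.000000e-03 0.000000e+00]
bottom rel mouth: axial,e,lat mm [60.1 21.3  4.3] a [-0.27687968 -0.45182657  0.84805094] e [0.4431054  0.72308229 0.52991472] l [-8.52640164e-01  5.22498565e-01 -2.77555756e-17]
```

Run:
```python
from tilt import *
from scipy.optimize import minimize
def grad(n):
    g=cv2.GaussianBlur(cv2.cvtColor(cv2.imread(f'pics/{n}.png'),cv2.COLOR_BGR2GRAY),(0,0),.8).astype(np.float32)
    return np.hypot(cv2.Sobel(g,cv2.CV_32F,1,0),cv2.Sobel(g,cv2.CV_32F,0,1))
Gs={'top':grad('top0'),'scene':grad('scene0')}
def sc(x,cams):
    v=0
    for c in cams:
      for r in(.042,.036):
        p=proj(rimpts(M0+np.array([x[0],x[1],0])*1e-3,.5585,0,r,L0+np.radians(x[2])),c).astype(np.float32)
        v-=np.minimum(cv2.remap(Gs[c],p[:,0],p[:,1],cv2.INTER_LINEAR),250).mean()
    return v
for cams in(('top',),('scene',),('top','scene')):
    b=min(((sc((x,y,w),cams),x,y,w) for x in np.arange(-7,7.1,1) for y in np.arange(-7,7.1,1) for w in (-8,-4,-2,0,2,4,8)))
    print(cams,b, sc((0,0,0),cams))
```

```text
('top',) (np.float32(-275.58667), np.float64(-2.0), np.float64(2.0), 2) -253.95135
('scene',) (np.float32(-325.61835), np.float64(2.0), np.float64(1.0), -8) -289.09607
('top', 'scene') (np.float32(-569.98645), np.float64(2.0), np.float64(1.0), -8) -543.0474
```

Call:
{"api": "send_rows", "payload": {"commands": [{"delta_pos": [-0.35, -0.9, -0.6], "yaw": 0}, {"delta_pos": [-0.33, -0.95, -0.6], "yaw": 0}, {"delta_pos": [0.6, 1.0, -1.9], "yaw": 0}, {"delta_pos": [0.6, 1.0, -1.9], "yaw": 0}, {"delta_pos": [0, 0, 0], "yaw": 0}, {"delta_pos": [0, 0, 0], "yaw": 0}]}}

```text
t: 9.6
tcp_pos: [0.5606, 0.0487, 0.1682]
tool_rot: [0.871, 0.491, 0.001, -0.002]
force: [0.2, 0.1, -1.1]
finger_gap: 0.7
```

```bash
cat > rel.py <<'E'
from tilt import *
M=np.array([.5875,.0933,.118])
s=manip.sense(); print(s['t'],s['tcp_pos'],s['tool_rot'],s['force'])
import sys
th=np.radians(float(sys.argv[1])) if len(sys.argv)>1 else .5585
a,e,l=axes(); G=grasp(s,.025); B=G-float(sys.argv[2] if len(sys.argv)>2 else .079)*axes(th)[0]; d=B-M
print('bottom rel mouth axial,e,lat mm',np.round([d@a*1e3,d@e*1e3,d@l*1e3],1))
E
python3 rel.py 34
```

```text
9.6 [0.56060144 0.04873375 0.16819781] [ 8.71380005e-01  4.90605509e-01  5.02089905e-04 -1.69354119e-03] [ 0.2402639   0.07387102 -1.10518682]
bottom rel mouth axial,e,lat mm [12.4 -1.6 -0.4]
```

Call:
{"api": "send_rows", "payload": {"commands": [{"delta_pos": [0.2, 0.35, -0.4], "yaw": 0}, {"delta_pos": [0.15, 0.25, -0.45], "yaw": 0}, {"delta_pos": [0.15, 0.25, -0.45], "yaw": 0}, {"delta_pos": [0.15, 0.25, -0.45], "yaw": 0}, {"delta_pos": [0.15, 0.25, -0.45], "yaw": 0}, {"delta_pos": [0, 0, 0], "yaw": 0}]}}

```text
t: 10.35
tcp_pos: [0.5698, 0.0629, 0.146]
tool_rot: [0.871, 0.491, 0.001, -0.001]
force: [0.2, -0.1, -1.8]
finger_gap: 0.703
```

```bash
python3 rel.py 34; python3 mont.py 6
```

```text
10.35 [0.56982736 0.06287714 0.14601185] [ 8.71337759e-01  4.90680685e-01  1.49509442e-03 -8.59932309e-04] [ 0.1560591  -0.0652816  -1.77293132]
bottom rel mouth axial,e,lat mm [-15.3   0.9  -0.8]
[0.56982736 0.06287714 0.14601185] [ 0.1560591  -0.0652816  -1.77293132] [ 8.71337759e-01  4.90680685e-01  1.49509442e-03 -8.59932309e-04] 10.35
```

View pics/m6.png

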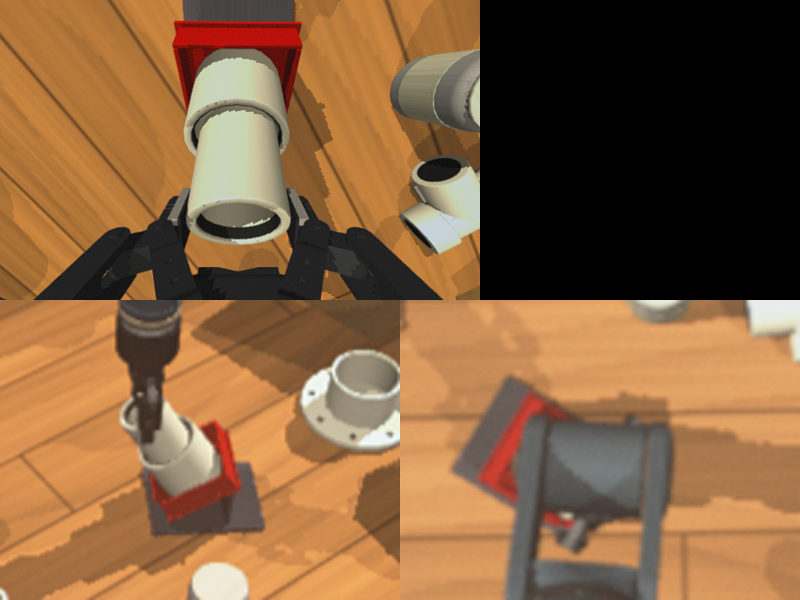

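Call:
{"api": "send_rows", "payload": {"commands": [{"delta_pos": [0.15, 0.25, -0.45], "yaw": 0}, {"delta_pos": [0.15, 0.25, -0.45], "yaw": 0}, {"delta_pos": [0.15, 0.25, -0.45], "yaw": 0}, {"delta_pos": [0.15, 0.25, -0.45], "yaw": 0}, {"delta_pos": [0.15, 0.25, -0.45], "yaw": 0}, {"delta_pos": [0, 0, 0], "yaw": 0}]}}

```text
t: 11.25
tcp_pos: [0.5781, 0.076, 0.1224]
tool_rot: [0.871, 0.49, 0.002, -0.001]
force: [0.7, -0.7, -1.8]
finger_gap: 0.7
```

```bash
python3 rel.py 34
```

```text
11.25 [0.57811363 0.07598771 0.12240502] [ 8.71475604e-01  4.90434735e-01  1.91848253e-03 -6.02158281e-04] [ 0.67372546 -0.67008158 -1.82751614]
bottom rel mouth axial,e,lat mm [-43.5   1.6  -1. ]
```

Call:
{"api": "send_rows", "payload": {"commands": [{"delta_pos": [0, 0, 0], "yaw": 0}, {"delta_pos": [0, 0, 0], "yaw": 0}, {"delta_pos": [0, 0, 0], "yaw": 0}, {"delta_pos": [-0.2, -0.4, 2], "yaw": 0}, {"delta_pos": [-0.2, -0.4, 3], "yaw": 0}, {"delta_pos": [0, 0, 2], "yaw": 0}, {"delta_pos": [0, 0, 0], "yaw": 0}], "grip": -1}}

```text
t: 12.12
tcp_pos: [0.5748, 0.0673, 0.1956]
tool_rot: [0.872, 0.49, 0.003, 0.0]
force: [-0.9, 0.4, -0.1]
finger_gap: 1.002
```

```bash
cat > nest.py <<'E'
# fit a rim of radii r on the large cap's axis, h above the underside, from the wrist picture
from tilt import *
import sys
def nest(n,radii,hs,M=np.array([.5875,.0933,.118]),im=None,s=None):
    if im is None: im,s=snap('wrist',n)
    print(s['t'],s['tcp_pos'],s['force'])
    g=cv2.GaussianBlur(cv2.cvtColor(im,cv2.COLOR_BGR2GRAY),(0,0),1.2).astype(np.float32)
    G=np.hypot(cv2.Sobel(g,cv2.CV_32F,1,0),cv2.Sobel(g,cv2.CV_32F,0,1)); a,e,l=axes(); best=[]
    for h in hs:
      for de in np.arange(-.006,.0061,.002):
        for dl in np.arange(-.004,.0041,.002):
         for th in np.radians((28,32,36)):
          sc=0
          for r in radii:
            p=proj(rimpts(M+(h-.08)*a+de*e+dl*l,th,0,r),'wrist',s).astype(np.float32)
            sc+=np.minimum(cv2.remap(G,p[:,0],p[:,1],cv2.INTER_LINEAR),150).mean()
          best.append((sc,h*1e3,de*1e3,dl*1e3,np.degrees(th)))
    for b in sorted(best)[::-1][:3]: print('score,h,e,l,th',np.round(b,1))
if __name__=='__main__':
    n,lo,hi,R1,R2=sys.argv[1:6]; nest(n,(float(R1),float(R2)),np.arange(float(lo),float(hi),.002))
E
python3 nest.py w7 .084 .136 .031 .025
```

```text
12.125 [0.57478359 0.0673179  0.19560834] [-0.91913729  0.41146875 -0.12283255]
score,h,e,l,th [245.4  92.   -6.    2.   32. ]
score,h,e,l,th [241.2  94.   -4.    2.   36. ]
score,h,e,l,th [239.7  94.   -4.    2.   32. ]
```

Run:
```python
from tilt import *
im=cv2.imread('pics/w7.png'); s=manip.sense(); im2,_=snap('scene','s7'); im3,_=snap('top','t7')
o=np.zeros((600,800,3),np.uint8); 
o[:300,:480]=cv2.resize(im,(480,300)); o[300:,:400]=cv2.resize(im2[135:210,310:410],(400,300),interpolation=cv2.INTER_CUBIC)
o[300:,400:]=cv2.resize(im[110:350,200:520],(400,300),interpolation=cv2.INTER_CUBIC)
cv2.imwrite('pics/m7.png',o)
```

```text
(no output)
```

View pics/m7.png

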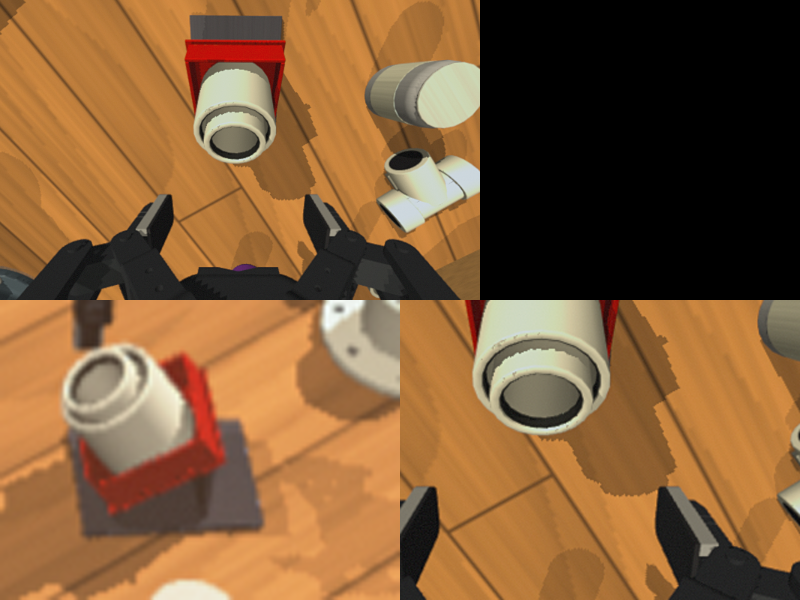

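Call:
{"api": "send_rows", "payload": {"commands": [{"delta_pos": [0, 0.5, -1.5], "yaw": 0}, {"delta_pos": [0, 0.4, -2], "yaw": 0}, {"delta_pos": [0, 0, -1.5], "yaw": 0}, {"delta_pos": [0, 0, -0.6], "yaw": 0}, {"delta_pos": [0, 0, 0], "yaw": 0}], "grip": 0.035, "force": 60}}

```text
t: 12.9
tcp_pos: [0.5699, 0.0776, 0.1291]
tool_rot: [0.872, 0.49, -0.003, -0.004]
force: [0.3, 0.2, 0.1]
finger_gap: 0.476
```

Call:
{"api": "send_rows", "payload": {"commands": [{"delta_pos": [0.4, -0.2, 0], "yaw": 0}, {"delta_pos": [0.05, 0.1, -0.4], "yaw": 0}, {"delta_pos": [0.1, 0.15, -0.4], "yaw": 0}, {"delta_pos": [0, 0, 0], "yaw": 0}]}}

```text
t: 13.4
tcp_pos: [0.5768, 0.0772, 0.123]
tool_rot: [0.872, 0.49, -0.002, -0.003]
force: [-0.9, -1.6, 2.0]
finger_gap: 0.481
```

Call:
{"api": "send_rows", "payload": {"commands": [{"delta_pos": [0.1, 0.2, -0.4], "yaw": 0}, {"delta_pos": [0.1, 0.2, -0.4], "yaw": 0}, {"delta_pos": [0.15, 0.25, -0.5], "yaw": 0}]}}

```text
t: 13.78
tcp_pos: [0.5773, 0.0774, 0.122]
tool_rot: [0.87, 0.493, -0.008, 0.002]
force: [-13.3, -9.6, 36.0]
finger_gap: 0.484
```

Call:
{"api": "send_rows", "payload": {"commands": [{"delta_pos": [0.2, 0.35, -0.9], "yaw": 0}, {"delta_pos": [0.25, 0.4, -1.2], "yaw": 0}]}}

```text
t: 14.02
tcp_pos: [0.5777, 0.077, 0.121]
tool_rot: [0.869, 0.495, -0.015, 0.008]
force: [-29.2, -14.7, 89.4]
finger_gap: 0.481
```

Call:
{"api": "send_rows", "payload": {"commands": [{"delta_pos": [0, 0, 1.5], "yaw": 0}, {"delta_pos": [-0.3, -0.5, 3], "yaw": 0}, {"delta_pos": [0, 0, 3], "yaw": 0}, {"delta_pos": [0, 0, 0], "yaw": 0}], "grip": -1}}

```text
t: 14.52
tcp_pos: [0.5762, 0.0713, 0.2039]
tool_rot: [0.869, 0.494, -0.01, 0.011]
force: [-0.6, 0.2, -0.4]
finger_gap: 0.997
```

```bash
python3 nest.py w8 .084 .116 .031 .025
python3 - <<'E'
from nest import *
import nest as N
s=manip.sense(); im=cv2.imread('pics/w8.png')
print('large rim:'); N.nest('',(.042,),np.arange(.070,.094,.002),im=im,s=s)
M=np.array([.5875,.0933,.118]);a,e,l=axes()
for h,r,de,c in((.080,.042,0,(0,0,255)),(.092,.031,-.004,(255,0,0))):
  for p in proj(rimpts(M+(h-.08)*a+de*e,.5585,0,r),'wrist',s): cv2.circle(im,tuple(int(v) for v in p.round()),1,c,-1)
cv2.imwrite('pics/w8o.png',cv2.resize(im[80:320,160:480],(800,600)))
E
```

```text
14.525 [0.57615243 0.07128744 0.20393383] [-0.64788141  0.16881736 -0.35830928]
score,h,e,l,th [244.4  92.   -6.    2.   32. ]
score,h,e,l,th [238.1  94.   -4.    2.   36. ]
score,h,e,l,th [237.2  94.   -4.    2.   32. ]
large rim:
14.575 [0.57490378 0.07130389 0.20234464] [-0.43969663 -0.89552077 -0.55384228]
score,h,e,l,th [102.1  80.   -6.    2.   36. ]
score,h,e,l,th [98.6 80.  -6.   4.  36. ]
score,h,e,l,th [96.3 82.  -6.   2.  36. ]
```

View pics/w8o.png

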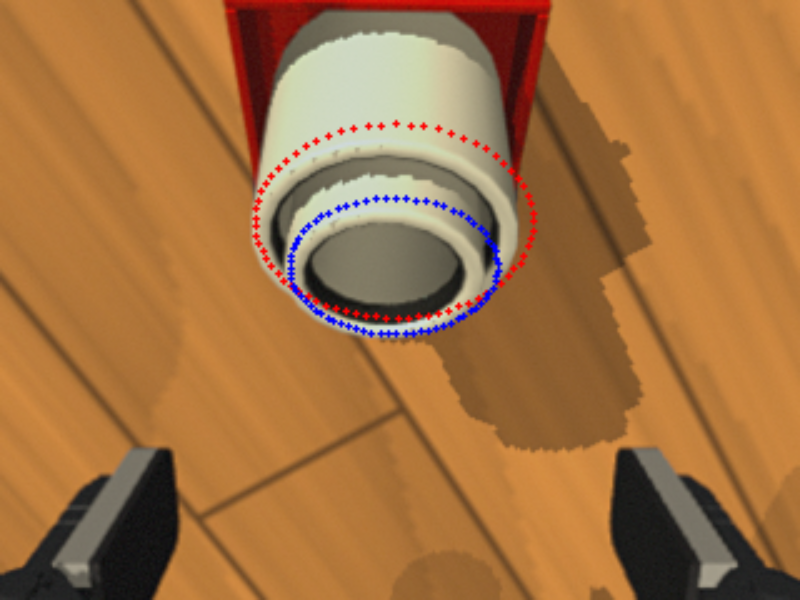

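Call:
{"api": "send_rows", "payload": {"commands": [{"delta_pos": [0, 0, 0], "yaw": 0}, {"delta_pos": [0, 0, 0], "yaw": 0}]}}

```text
t: 14.82
tcp_pos: [0.5733, 0.0715, 0.1996]
tool_rot: [0.869, 0.494, -0.014, 0.008]
force: [0.2, 0.6, -0.2]
finger_gap: 1.002
```

```bash
cat > joint.py <<'E'
from tilt import *
import sys
def gr(im):
    g=cv2.GaussianBlur(cv2.cvtColor(im,cv2.COLOR_BGR2GRAY),(0,0),.9).astype(np.float32)
    return np.hypot(cv2.Sobel(g,cv2.CV_32F,1,0),cv2.Sobel(g,cv2.CV_32F,0,1))
M=np.array([.5875,.0933,.118]);a,e,l=axes()
def joint(radii,hs,cams,s,label):
    for c in cams+[None]:
        best=[]
        for h in hs:
          for de in np.arange(-.008,.0061,.002):
            for dl in np.arange(-.006,.0061,.002):
              sc=0
              for cc in (cams if c is None else [c]):
                for r in radii:
                  p=proj(rimpts(M+(h-.08)*a+de*e+dl*l,.5585,0,r),cc,s).astype(np.float32)
                  sc+=np.minimum(cv2.remap(Gs[cc],p[:,0],p[:,1],cv2.INTER_LINEAR),200).mean()
              best.append((sc,h*1e3,de*1e3,dl*1e3))
        print(label,c,*[np.round(b,1) for b in sorted(best)[::-1][:2]])
w,s=snap('wrist','wj'+sys.argv[1]); Gs={'wrist':gr(w)}; print(s['tcp_pos'],s['tool_rot'])
for c in('scene',): Gs[c]=gr(snap(c,c+'j'+sys.argv[1])[0])
if __name__=='__main__':
    joint((.042,),np.arange(.076,.085,.002),['wrist','scene'],s,'large')
    joint((.031,.025),np.arange(.086,.1,.002),['wrist','scene'],s,'med')
E
python3 joint.py 1
```

```text
[0.5732968  0.07154419 0.1995948 ] [ 0.86911698  0.4943404  -0.01401809  0.00816968]
large wrist [106.8  78.   -6.    2. ] [106.3  82.   -8.    0. ]
large scene [126.6  76.   -6.    0. ] [126.  76.  -6.  -2.]
large None [223.9  76.   -6.    2. ] [222.  76.  -8.   2.]
med wrist [316.6  90.   -8.    2. ] [310.4  92.   -6.    2. ]
med scene [288.5  86.   -4.    2. ] [285.7  88.   -4.    0. ]
med None [563.6  92.   -6.    2. ] [563.2  90.   -8.    2. ]
```

Call:
{"api": "send_rows", "payload": {"commands": [{"delta_pos": [0.6, -2.2, 0.5], "yaw": 0}, {"delta_pos": [1.1, -4.4, 0], "yaw": 0}, {"delta_pos": [1.1, -4.4, 0], "yaw": 0}, {"delta_pos": [1.1, -4.4, 0], "yaw": 0}, {"delta_pos": [1.1, -4.4, 0], "yaw": 0}, {"delta_pos": [0.9, -3.4, 0], "yaw": 0}, {"delta_pos": [0.4, -1.4, 0], "yaw": 0}, {"delta_pos": [0, 0, 0], "yaw": 0}]}}

```text
t: 15.92
tcp_pos: [0.6353, -0.1798, 0.1984]
tool_rot: [0.868, 0.496, -0.017, 0.004]
force: [0.1, -0.7, 0.1]
finger_gap: 1.001
```

```bash
python3 - <<'E'
from joint import *
E
cat > small.py <<'E'
from tilt import *
im,s=snap('wrist','wsm'); print(s['tcp_pos'],s['tool_rot'])
g=cv2.GaussianBlur(cv2.cvtColor(im,cv2.COLOR_BGR2GRAY),(0,0),1).astype(np.float32)
G=np.hypot(cv2.Sobel(g,cv2.CV_32F,1,0),cv2.Sobel(g,cv2.CV_32F,0,1)); b=[]
for x in np.arange(.63,.66,.001):
  for y in np.arange(-.23,-.2,.001):
    sc=0
    for r in(.02,.015):
      p=proj(rimpts(np.array([x,y,.088]),0,0,r),'wrist',s).astype(np.float32); sc+=np.minimum(cv2.remap(G,p[:,0],p[:,1],cv2.INTER_LINEAR),200).mean()
    b.append((sc,x,y))
for q in sorted(b)[::-1][:3]: print(np.round(q,4))
E
python3 small.py
```

```text
[ 0.63529215 -0.17982566  0.19843566] [ 0.86836236  0.49561926 -0.01706676  0.00413301]
[ 3.390455e+02  6.450000e-01 -2.180000e-01]
[ 3.306697e+02  6.460000e-01 -2.180000e-01]
[ 3.283204e+02  6.450000e-01 -2.170000e-01]Traceback (most recent call last):
  File "<stdin>", line 1, in <module>
  File "joint.py", line 20, in <module>
    w,s=snap('wrist','wj'+sys.argv[1]); Gs={'wrist':gr(w)}; print(s['tcp_pos'],s['tool_rot'])
                          ~~~~~~~~^^^
IndexError: list index out of range
```

Call:
{"api": "send_rows", "payload": {"commands": [{"delta_pos": [0.6, -2.4, 0], "yaw": -0.01}, {"delta_pos": [0.3, -1.0, -2], "yaw": 0}, {"delta_pos": [0, 0, -3], "yaw": 0}, {"delta_pos": [0, 0, -3], "yaw": 0}, {"delta_pos": [0, 0, 0], "yaw": 0}]}}

```text
t: 16.6
tcp_pos: [0.6434, -0.2114, 0.1129]
tool_rot: [0.87, 0.493, -0.018, 0.002]
force: [0.2, -1.0, -0.1]
finger_gap: 0.998
```

Call:
{"api": "send_rows", "payload": {"commands": [{"delta_pos": [0.15, -0.5, -0.5], "yaw": 0}, {"delta_pos": [0, 0, -2], "yaw": 0}, {"delta_pos": [0, 0, -2], "yaw": 0}, {"delta_pos": [0, 0, -0.5], "yaw": 0}, {"delta_pos": [0, 0, 0], "yaw": 0}]}}

```text
t: 17.23
tcp_pos: [0.6463, -0.2172, 0.0611]
tool_rot: [0.87, 0.493, -0.017, 0.003]
force: [0.0, -0.1, -0.1]
finger_gap: 1.002
```

Call:
{"api": "send_rows", "payload": {"commands": [{"delta_pos": [0, 0, -0.15], "yaw": 0}, {"delta_pos": [0, 0, 0], "yaw": 0}, {"delta_pos": [0, 0, 0], "yaw": 0}, {"delta_pos": [0, 0, 0], "yaw": 0}, {"delta_pos": [0, 0, 0], "yaw": 0}, {"delta_pos": [0, 0, 0], "yaw": 0}, {"delta_pos": [0, 0, 0], "yaw": 0}, {"delta_pos": [0, 0, 2], "yaw": 0}, {"delta_pos": [0, 0, 5], "yaw": 0}, {"delta_pos": [0, 0, 5], "yaw": 0}], "grip": 1, "force": 30}}

```text
t: 18.48
tcp_pos: [0.6438, -0.2158, 0.1811]
tool_rot: [0.87, 0.493, -0.019, 0.0]
force: [-1.0, -0.1, -1.3]
finger_gap: 0.459
```

Call:
{"api": "send_rows", "payload": {"commands": [{"delta_pos": [0, 0, 4.5], "yaw": 0}, {"delta_pos": [0, 3, 1], "yaw": 0}, {"delta_pos": [0, 5.5, 0], "yaw": 0}, {"delta_pos": [0, 5.5, 0], "yaw": 0}, {"delta_pos": [0, 5.5, 0], "yaw": 0}, {"delta_pos": [0, 5.5, 0], "yaw": 0}, {"delta_pos": [0, 5.5, 0], "yaw": 0}, {"delta_pos": [0, 4.5, 0], "yaw": 0}, {"delta_pos": [0, 2, 0], "yaw": 0}, {"delta_pos": [0, 0, 0], "yaw": 0}]}}

```text
t: 19.73
tcp_pos: [0.6471, 0.1615, 0.2622]
tool_rot: [0.871, 0.492, -0.007, 0.013]
force: [0.2, -0.5, -1.5]
finger_gap: 0.46
```

Call:
{"api": "send_rows", "payload": {"commands": [{"delta_pos": [-0.3, 1.4, 0], "yaw": 0}, {"delta_pos": [-0.2, 0.6, -2], "yaw": 0}, {"delta_pos": [0, 0, -3.5], "yaw": 0}, {"delta_pos": [0, 0, -3.5], "yaw": 0}, {"delta_pos": [0, 0, -1.5], "yaw": 0}, {"delta_pos": [0, 0, 0], "yaw": 0}]}}

```text
t: 20.48
tcp_pos: [0.644, 0.1754, 0.1574]
tool_rot: [0.873, 0.487, -0.005, 0.014]
force: [-0.1, 0.4, -1.1]
finger_gap: 0.456
```

Call:
{"api": "send_rows", "payload": {"commands": [{"delta_pos": [-0.4, 0.3, 0], "yaw": -0.01}, {"delta_pos": [0, 0, -1.1], "yaw": 0}, {"delta_pos": [-0.5, -0.8, 0], "yaw": 0}, {"delta_pos": [-0.5, -0.8, 0], "yaw": 0}, {"delta_pos": [-0.5, -0.8, 0], "yaw": 0}, {"delta_pos": [0, 0, 0], "yaw": 0}]}}

```text
t: 21.22
tcp_pos: [0.6291, 0.1553, 0.1523]
tool_rot: [0.876, 0.482, 0.003, 0.016]
force: [0.8, 1.0, -1.1]
finger_gap: 0.45
```

```bash
cat > sfit.py <<'E'
from tilt import *
import sys
im,s=snap('wrist',sys.argv[1]); print(s['t'],s['tcp_pos'],s['tool_rot'],s['force'])
for b in fit(im,s,(.020,.015),back=.022,off=.007): print(np.round(b,4))
E
python3 sfit.py w9
```

```text
21.225 [0.62910569 0.1552527  0.15231482] [0.87614231 0.48179506 0.0027284  0.01551552] [ 0.84550762  1.04934837 -1.06450762]
[1.900085e+02 1.600000e+01 7.000000e-03 0.000000e+00]
[1.886153e+02 1.500000e+01 7.000000e-03 0.000000e+00]
[1.866846e+02 1.700000e+01 7.000000e-03 0.000000e+00]
[ 1.850523e+02  4.400000e+01 -1.000000e-03 -4.000000e-03]
```

Call:
{"api": "send_rows", "payload": {"commands": [{"delta_pos": [-0.4, -0.7, -0.5], "yaw": 0.01}, {"delta_pos": [-0.5, -0.8, -0.3], "yaw": 0}, {"delta_pos": [-0.1, -0.2, 0], "yaw": 0}, {"delta_pos": [0, 0, 0], "yaw": 0}]}}

```text
t: 21.78
tcp_pos: [0.6209, 0.1381, 0.1456]
tool_rot: [0.874, 0.486, 0.006, 0.016]
force: [1.6, 2.9, 3.7]
finger_gap: 0.449
```

```bash
python3 sfit.py w10
```

```text
21.775 [0.62089659 0.13805828 0.14562357] [0.87356217 0.48640686 0.00580948 0.0162401 ] [1.62895226 2.92644892 3.74374156]
[ 1.823304e+02  4.200000e+01  1.700000e-02 -2.000000e-03]
[ 1.819708e+02  4.400000e+01  3.000000e-03 -2.000000e-03]
[ 1.817701e+02  4.100000e+01  1.700000e-02 -2.000000e-03]
[ 1.812698e+02  4.300000e+01  1.700000e-02 -2.000000e-03]
```

Call:
{"api": "send_rows", "payload": {"commands": [{"delta_pos": [0.1, 0.2, 2], "yaw": 0}, {"delta_pos": [0, 0, 3], "yaw": 0}, {"delta_pos": [0, 0, 3], "yaw": 0}, {"delta_pos": [0, 0, 0], "yaw": 0}, {"delta_pos": [0, 0, 0], "yaw": 0}]}}

```text
t: 22.45
tcp_pos: [0.6123, 0.1346, 0.2191]
tool_rot: [0.873, 0.488, -0.01, 0.015]
force: [-0.8, -0.7, -1.1]
finger_gap: 0.451
```

```bash
python3 sfit.py w11
python3 - <<'E'
from h import *
im=cv2.imread('pics/w11.png'); im2,_=snap('scene','s11')
o=np.zeros((600,800,3),np.uint8); o[:300,:480]=cv2.resize(im,(480,300)); o[300:,:400]=cv2.resize(im2[110:215,280:420],(400,300),interpolation=cv2.INTER_CUBIC)
o[300:,400:]=cv2.resize(im[200:380,200:440],(400,300),interpolation=cv2.INTER_CUBIC)
cv2.imwrite('pics/m11.png',o)
E
```

```text
22.45 [0.61233802 0.13456165 0.21911404] [ 0.87278316  0.48777361 -0.00966373  0.01526671] [-0.78893474 -0.69090637 -1.06668941]
[ 1.729835e+02  4.500000e+01  1.000000e-03 -4.000000e-03]
[ 1.677264e+02  4.400000e+01  1.000000e-03 -4.000000e-03]
[1.613274e+02 4.500000e+01 1.000000e-03 2.000000e-03]
[1.605406e+02 4.500000e+01 1.000000e-03 4.000000e-03]
```

View pics/m11.png

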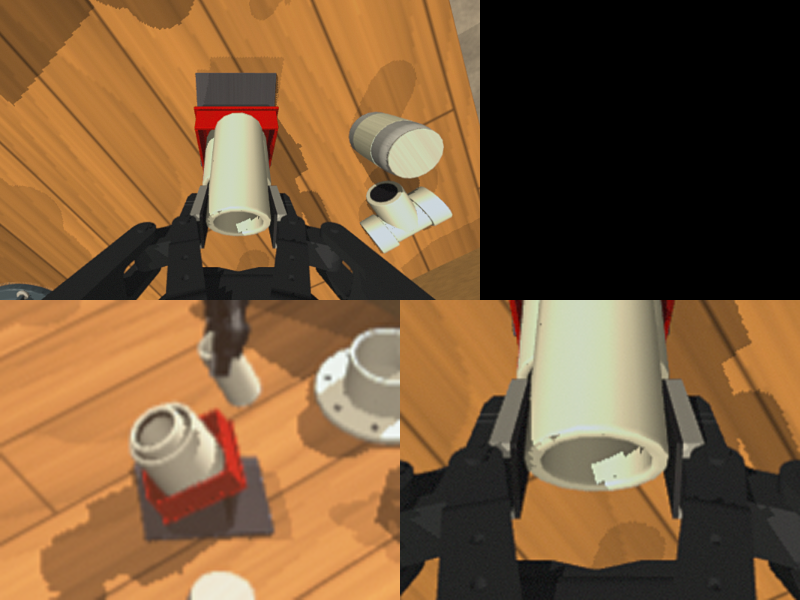

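Run:
```python
from tilt import *
s=dict(tcp_pos=np.array([0.61233802,0.13456165,0.21911404]),tool_rot=np.array([ 0.87278316,0.48777361,-0.00966373,0.01526671]))
for th in(25,28,31,34,37,40,45):
 for off in(.003,.007):
  p=proj(rimpts(grasp(s,.022),np.radians(th),off,.02),'wrist',s); print(th,off,p.min(0).round(1),p.max(0).round(1),((p.max(0)-p.min(0))).round(1))
```

```text
25 0.003 [274.4 265.7] [363.  310.3] [88.6 44.6]
25 0.007 [273.6 274.3] [364.1 318.1] [90.5 43.8]
28 0.003 [274.4 268.2] [363.  308.4] [88.6 40.2]
28 0.007 [273.7 277.2] [364.1 316.3] [90.4 39.2]
31 0.003 [274.4 270.7] [363.  306.4] [88.6 35.7]
31 0.007 [273.7 280.1] [364.  314.5] [90.3 34.4]
34 0.003 [274.5 273.3] [363.  304.4] [88.5 31.1]
34 0.007 [273.8 283. ] [363.9 312.6] [90.1 29.6]
37 0.003 [274.5 276. ] [363.  302.4] [88.5 26.5]
37 0.007 [273.9 285.9] [363.9 310.6] [90.  24.7]
40 0.003 [274.5 278.7] [363.  300.4] [88.5 21.7]
40 0.007 [274.  288.9] [363.8 308.6] [89.8 19.7]
45 0.003 [274.5 283.3] [362.9 297. ] [88.4 13.7]
45 0.007 [274.1 293.7] [363.6 305.2] [89.5 11.4]
```

```bash
cat > rel2.py <<'E'
from tilt import *
import sys
a,e,l=axes(); M=np.array([.5875,.0933,.118])+.012*a-.006*e+.002*l
s=manip.sense(); print(s['t'],s['tcp_pos'],s['tool_rot'],s['force'])
B=grasp(s,.022)-.081*axes(np.radians(float(sys.argv[1])))[0]; d=B-M
print('bottom rel med mouth axial,e,lat mm',np.round([d@a*1e3,d@e*1e3,d@l*1e3],1)); 
w=-(d@e)*e-(d@l)*l; print('fix cm',np.round(w*100,2),'then to +10 axial', np.round((.010-d@a)*a*100,2))
E
python3 rel2.py 28
```

```text
22.55 [0.61284054 0.134811   0.21923082] [ 0.87281276  0.48773157 -0.00913586  0.01524271] [-0.06022964 -0.75447382 -1.58057919]
bottom rel med mouth axial,e,lat mm [-14.4 107.5  -1.5]
fix cm [-4.89 -7.69 -5.69] then to +10 axial [-0.68 -1.1   2.07]
```

Call:
{"api": "send_rows", "payload": {"commands": [{"delta_pos": [0, 0, 3], "yaw": 0}, {"delta_pos": [-1.1, -1.8, 0.5], "yaw": 0}, {"delta_pos": [-1.4, -2.2, 0], "yaw": 0}, {"delta_pos": [-1.4, -2.2, 0], "yaw": 0}, {"delta_pos": [-1.4, -2.2, 0], "yaw": 0}, {"delta_pos": [-0.3, -0.4, -2], "yaw": 0}, {"delta_pos": [0, 0, -2], "yaw": 0}, {"delta_pos": [0, 0, 0], "yaw": 0}, {"delta_pos": [0, 0, 0], "yaw": 0}]}}

```text
t: 23.68
tcp_pos: [0.5407, 0.0366, 0.2016]
tool_rot: [0.873, 0.487, -0.023, 0.01]
force: [-0.7, -0.1, -2.1]
finger_gap: 0.446
```

```bash
python3 rel2.py 28; python3 sfit.py w12
```

```text
23.675 [0.54072884 0.0366134  0.20155985] [ 0.87306604  0.48695429 -0.02295977  0.010201  ] [-0.72968662 -0.07255447 -2.11232445]
bottom rel med mouth axial,e,lat mm [34.7 -4.5  8.2]
fix cm [ 0.9  -0.1   0.24] then to +10 axial [ 0.68  1.11 -2.09]
23.675 [0.54072884 0.0366134  0.20155985] [ 0.87306604  0.48695429 -0.02295977  0.010201  ] [-0.72968662 -0.07255447 -2.11232445]
[1.788282e+02 4.500000e+01 1.000000e-03 4.000000e-03]
[ 1.733874e+02  4.500000e+01  1.000000e-03 -4.000000e-03]
[1.728114e+02 4.500000e+01 1.000000e-03 2.000000e-03]
[1.715226e+02 4.400000e+01 1.000000e-03 4.000000e-03]
```

Run:
```python
from tilt import *
s=manip.sense(); im=cv2.imread('pics/w12.png')
g=cv2.GaussianBlur(cv2.cvtColor(im,cv2.COLOR_BGR2GRAY),(0,0),1.).astype(np.float32)
gy=cv2.Sobel(g,cv2.CV_32F,0,1)
l=np.array([.8526,-.5225,0])
b=[]
for th in range(16,42):
  for o in np.arange(.003,.012,.001):
    for d in(-.002,0,.002):
      p=proj(rimpts(grasp(s,.022)+d*l,np.radians(th),o,.02),'wrist',s).astype(np.float32)
      q=proj(rimpts(grasp(s,.022)+d*l,np.radians(th),o,.0215),'wrist',s).astype(np.float32)
      i=proj(rimpts(grasp(s,.022)+d*l,np.radians(th),o,.0175),'wrist',s).astype(np.float32)
      k=proj(rimpts(grasp(s,.022)+d*l,np.radians(th),o,.0138),'wrist',s).astype(np.float32)
      f=lambda p:cv2.remap(g,p[:,0],p[:,1],cv2.INTER_LINEAR)[:,0]
      rim=f(i); b.append((rim.mean()-f(k).mean()*.5-f(q).mean()*.5-rim.std(),th,o*1e3,d*1e3))
for x in sorted(b)[::-1][:6]: print(np.round(x,1))
```

```text
[34.7 28.   6.   0. ]
[33.9 27.   6.   0. ]
[32.9 29.   6.   0. ]
[30.8 26.   6.   0. ]
[28.7 30.   6.   0. ]
[25.4 25.   6.   0. ]
```

Call:
{"api": "send_rows", "payload": {"commands": [{"delta_pos": [0.8, -0.05, 0.2], "yaw": 0}, {"delta_pos": [0.3, 0.5, -0.9], "yaw": 0}, {"delta_pos": [0.3, 0.5, -0.9], "yaw": 0}, {"delta_pos": [0, 0, 0], "yaw": 0}, {"delta_pos": [0, 0, 0], "yaw": 0}]}}

```text
t: 24.35
tcp_pos: [0.5568, 0.0475, 0.1855]
tool_rot: [0.873, 0.488, -0.022, 0.011]
force: [0.4, 0.3, -0.9]
finger_gap: 0.45
```

```bash
python3 rel2.py 28
```

```text
24.35 [0.55676785 0.04748015 0.18548075] [ 0.87268085  0.48767657 -0.02188721  0.01098343] [ 0.35743949  0.29405644 -0.86204956]
bottom rel med mouth axial,e,lat mm [11.7  1.9  0.2]
fix cm [-0.07 -0.15 -0.1 ] then to +10 axial [ 0.05  0.08 -0.14]
```

Call:
{"api": "send_rows", "payload": {"commands": [{"delta_pos": [0.07, 0.1, -0.5], "yaw": 0}, {"delta_pos": [0.13, 0.2, -0.45], "yaw": 0}, {"delta_pos": [0.13, 0.22, -0.43], "yaw": 0}, {"delta_pos": [0.13, 0.22, -0.43], "yaw": 0}, {"delta_pos": [0, 0, 0], "yaw": 0}]}}

```text
t: 24.98
tcp_pos: [0.5615, 0.0553, 0.1662]
tool_rot: [0.873, 0.488, -0.022, 0.011]
force: [-0.5, -0.1, -0.6]
finger_gap: 0.445
```

```bash
python3 rel2.py 28
```

```text
24.975 [0.56150115 0.05532841 0.1661613 ] [ 0.87270466  0.48763144 -0.02194765  0.01097549] [-0.46575435 -0.07047333 -0.60108662]
bottom rel med mouth axial,e,lat mm [-9.5 -0.5  0.3]
fix cm [0.05 0.03 0.03] then to +10 axial [-0.54 -0.88  1.66]
```

Call:
{"api": "send_rows", "payload": {"commands": [{"delta_pos": [0.15, 0.23, -0.43], "yaw": 0}, {"delta_pos": [0.15, 0.23, -0.43], "yaw": 0}, {"delta_pos": [0.15, 0.23, -0.43], "yaw": 0}, {"delta_pos": [0.15, 0.23, -0.43], "yaw": 0}, {"delta_pos": [0.15, 0.23, -0.43], "yaw": 0}, {"delta_pos": [0.15, 0.23, -0.43], "yaw": 0}, {"delta_pos": [0, 0, 0], "yaw": 0}]}}

```text
t: 25.85
tcp_pos: [0.5713, 0.0701, 0.1384]
tool_rot: [0.873, 0.488, -0.022, 0.011]
force: [-0.2, -0.4, -1.0]
finger_gap: 0.449
```

```bash
python3 rel2.py 28
```

```text
25.85 [0.57127997 0.07014616 0.13844531] [ 0.87269194  0.48765489 -0.02191071  0.01101859] [-0.23973645 -0.42667934 -0.95170997]
bottom rel med mouth axial,e,lat mm [-42.4  -0.2  -0.3]
fix cm [-0.02  0.03  0.01] then to +10 axial [-1.45 -2.37  4.45]
```

Call:
{"api": "send_rows", "payload": {"commands": [{"delta_pos": [0.12, 0.2, -0.4], "yaw": 0}, {"delta_pos": [0, 0, 0], "yaw": 0}, {"delta_pos": [0, 0, 0], "yaw": 0}, {"delta_pos": [0, 0, 0], "yaw": 0}, {"delta_pos": [-0.2, -0.4, 2], "yaw": 0}, {"delta_pos": [-0.2, -0.4, 3], "yaw": 0}, {"delta_pos": [0, 0, 2], "yaw": 0}, {"delta_pos": [0, 0, 0], "yaw": 0}, {"delta_pos": [0, 0, 0], "yaw": 0}], "grip": -1}}

```text
t: 26.98
tcp_pos: [0.5684, 0.0637, 0.2064]
tool_rot: [0.873, 0.487, -0.022, 0.011]
force: [0.7, 0.2, 0.0]
finger_gap: 1.001
```

```bash
cat > j2.py <<'E'
import joint as J, numpy as np
J.joint((.042,),np.arange(.076,.085,.002),['wrist','scene'],J.s,'large')
J.joint((.031,),np.arange(.086,.1,.002),['wrist','scene'],J.s,'med')
J.joint((.020,.015),np.arange(.096,.13,.002),['wrist','scene'],J.s,'small')
E
python3 j2.py 3
```

```text
[0.56836347 0.06367934 0.20636678] [ 0.87281905  0.48743551 -0.02159229  0.01128309]
large wrist [94.3 80.  -8.   6. ] [93.1 82.  -8.  -2. ]
large scene [111.3  76.   -6.    0. ] [110.7  76.   -6.   -2. ]
large None [191.8  80.   -8.   -4. ] [191.4  80.   -8.   -2. ]
med wrist [131.9  90.    2.    0. ] [131.1  88.    0.    0. ]
med scene [117.8  86.   -2.    0. ] [116.8  90.    0.   -4. ]
med None [245.4  88.    0.    0. ] [242.2  90.    2.    0. ]
small wrist [222.8 106.   -8.    2. ] [216.8 106.   -6.    2. ]
small scene [241.1 100.   -4.   -4. ] [241.  96.  -6.   0.]
small None [434.8 106.   -8.    2. ] [423.2 104.   -8.    2. ]
```

Call:
{"api": "send_rows", "payload": {"commands": [{"delta_pos": [0.1, 0.4, -2], "yaw": 0}, {"delta_pos": [0, 0, -2], "yaw": 0}, {"delta_pos": [0, 0, -1.6], "yaw": 0}, {"delta_pos": [0, 0, -0.6], "yaw": 0}, {"delta_pos": [0, 0, 0], "yaw": 0}, {"delta_pos": [0, 0, 0], "yaw": 0}], "grip": 0.53, "force": 60}}

```text
t: 27.82
tcp_pos: [0.5684, 0.0679, 0.1394]
tool_rot: [0.873, 0.488, -0.024, 0.01]
force: [-0.2, 0.4, -0.2]
finger_gap: 0.233
```

Call:
{"api": "send_rows", "payload": {"commands": [{"delta_pos": [0.15, 0.05, -0.4], "yaw": 0}, {"delta_pos": [0.1, 0.15, -0.4], "yaw": 0}, {"delta_pos": [0.1, 0.15, -0.4], "yaw": 0}, {"delta_pos": [0.1, 0.2, -0.4], "yaw": 0}]}}

```text
t: 28.32
tcp_pos: [0.5722, 0.0694, 0.1325]
tool_rot: [0.872, 0.489, -0.027, 0.014]
force: [-9.7, -6.8, 28.4]
finger_gap: 0.24
```

Call:
{"api": "send_rows", "payload": {"commands": [{"delta_pos": [0.15, 0.3, -0.6], "yaw": 0}, {"delta_pos": [0.2, 0.35, -0.9], "yaw": 0}]}}

```text
t: 28.58
tcp_pos: [0.5725, 0.0691, 0.1316]
tool_rot: [0.87, 0.491, -0.033, 0.019]
force: [-20.2, -12.4, 62.1]
finger_gap: 0.233
```

Call:
{"api": "send_rows", "payload": {"commands": [{"delta_pos": [0.2, 0.35, -1.0], "yaw": 0}, {"delta_pos": [0, 0, 1.5], "yaw": 0}, {"delta_pos": [-0.3, -0.5, 3], "yaw": 0}, {"delta_pos": [-0.3, -0.5, 4], "yaw": 0}, {"delta_pos": [0, 0, 2], "yaw": 0}, {"delta_pos": [0, 0, 0], "yaw": 0}, {"delta_pos": [0, 0, 0], "yaw": 0}, {"delta_pos": [0, 0, 0], "yaw": 0}]}}

```text
t: 29.58
tcp_pos: [0.5665, 0.0583, 0.2429]
tool_rot: [0.869, 0.492, -0.034, 0.025]
force: [-0.9, 0.2, -0.4]
finger_gap: 0.235
```

```bash
python3 j2.py 4
python3 - <<'E'
from h import *
im=cv2.imread('pics/wj4.png'); im2=cv2.imread('pics/scenej4.png'); im3,_=snap('top','t4')
o=np.zeros((600,800,3),np.uint8); o[:300,:400]=cv2.resize(im[100:310,180:460],(400,300)); o[300:,:400]=cv2.resize(im2[135:210,310:410],(400,300),interpolation=cv2.INTER_CUBIC)
o[:250,400:]=cv2.resize(im2,(400,250)); o[300:550,400:]=cv2.resize(im3,(400,250))
cv2.imwrite('pics/m12.png',o)
E
```

```text
[0.56648423 0.05830535 0.2429354 ] [ 0.86940887  0.49228929 -0.0343072   0.02454561]
large wrist [102.5  78.   -8.    2. ] [100.5  80.   -8.   -2. ]
large scene [111.  76.  -6.   0.] [110.2  76.   -6.   -2. ]
large None [207.2  76.   -8.    2. ] [203.7  78.   -8.    2. ]
med wrist [135.4  90.    2.    0. ] [135.4  88.    0.    0. ]
med scene [117.7  86.   -2.    0. ] [116.7  90.    0.   -4. ]
med None [250.3  86.   -2.    0. ] [249.7  88.    0.    0. ]
small wrist [255.1 106.   -8.    2. ] [245.8 108.   -6.    2. ]
small scene [241.4 100.   -4.   -4. ] [241.2  96.   -6.    0. ]
small None [467. 106.  -8.   2.] [453.4 104.   -8.    2. ]
```

View pics/m12.png

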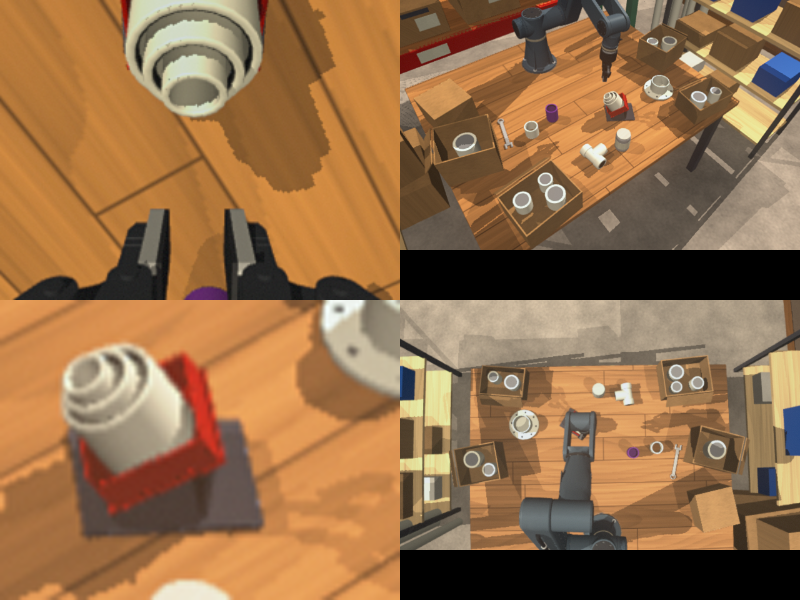

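```bash
python3 -c "
from station import manip; print(manip.sense()['t']); print(manip.sign_off())"
```

```text
29.725
the job is handed in; nothing more can be done
None
```

The three caps are nested in the red pocket, and I handed the job in at t = 29.7 s with the gripper clear. The tool can't tilt, so I leaned each cap in a light grip by pushing its side against the back edge of the fixed pocket. I then lowered the medium cap into the large one and the small cap into the medium, and pressed each rim with the finger tips.

**What the last checks showed**
- **Fully home:** both caps came to a solid stop, the medium at about 89 N and the small at 62 N, then pushed once more without a force reading at the peak. The stopping heights fit home positions.
- **Rim heights:** the wrist-camera fit put the medium rim 10–14 mm above the large rim, and the small rim about 14 mm above the medium. Both should be 12 mm, and the fit is good to about 2 mm.
- **Rest of the bench:** the final pictures show the large cap still in its pocket and nothing else moved.

**What disagreed**
- **Scene-camera fit:** it gave rim heights 4–8 mm lower than the wrist camera. It is coarse at that range.
- **Medium rim, last fit:** with the small cap inside, the refit scored weakly and sat about 6–8 mm off the earlier position across the lean. I relied on the earlier fit, the press stop and the picture.
- **Cap play:** both caps slid most of the way in on release, so they sit with some play towards the downhill side.
- **Tool tilt:** the tool was tilted about 4–5 degrees at the end.

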